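# Dress the clogged lapping strip with the stone

## Robot

A 6-joint arm with a two-finger parallel gripper is mounted at the origin on the work surface. World frame = base frame: x ahead of the robot, y to its left, z up, the work surface at z = 0. Lengths are in m, angles in rad, forces in N, time in s.
With the tool pointing down it reaches from about 0.25 to 0.725 m from the base axis. Payload 4 kg.
Tool frame: the origin (TCP) lies midway between the tips of the shut fingers; the grasp point (between the pads) lies 19 mm behind it; z points along the fingers, y is the direction in which the jaws open and shut (so a half turn about z gives the same grasp; the last joint's range is limited). The gripper opens to 85 mm and grips with 20 to 120 N. Pads are 22 mm wide; open, the fingers measure 114 mm over their backs; the gripper's body (76 mm by 85 mm) begins 54 mm behind the grasp point. The pads swing forward as they close: fully open they stand 13 mm farther back than shut.
Start: joints at [1.161, 0.241, 0.005, 1.335, 0, 1.571], TCP at [0.199, 0.459, 0.231] pointing down, gripper open.
Joint ranges: [-2.72, 2.72], [-1.05, 1.87], [-1.09, 1.28], [-1.99, 2.15], [-1.42, 1.44], [-3.14, 3.14]. Speed limits (rad/s): [2.79, 2.79, 3.14, 3.14, 3.14, 3.14].

## Interface

Orientations are given as a unit quaternion [x, y, z, w].
In Python, from workcell import get_obs, camera, camera_model, job_done, masks_of gives the robot as it stands.
- The arm moves only by the tool jog_arm, never from a script. Its argument "deltas" is a list that holds one entry, the list of rows, each a list of 7 numbers: the shift along the tool's x, y, z in mm, then the turn, a rotation vector about the tool's x, y, z in degrees, then the finger opening in mm, from 0 to 85.4. A call has 1 to 5 rows; each row shifts and turns the pose as measured when the row begins, along the tool's axes as they then stand; what a row does not reach is not made up. A row lasts 1/10 s, in which the tool goes at most 50 mm and 8.59 degrees, less where a joint would pass 70% of its speed; a pose out of reach is approached as far as the arm can. A call with a gripper value outside its range is refused whole. The fingers move at their own pace and stop on an object; the grip force is fixed at half the most. Time passes only in rows, so rows that do not move let the fingers close. It gives the time, the measured TCP pose, the force and the opening at its end, in the units of the state.
- get_obs(): the state, without advancing time (a new reading comes with each control period).
- camera(name): name is "scene" or "side" or "wrist"; returns the picture (420x560x3 uint8, red, green, blue); there is no depth.
- camera_model(name): a dict with "fovy" (degrees; the focal length in pixels is half the picture's height over the tangent of half this angle, whatever the lens; pixels are square), "cx", "cy" (the principal point, pixels), "k1" (the pictures are not rectified: a ray, as slopes to the right and down, at radius r is drawn at 1 + k1 r^2 times it, then the intrinsics apply), "pose" (4x4, takes a point from camera to world coordinates); the wrist camera has in their place "T_tool_cam" (4x4, takes a point from camera to tool coordinates, whose origin is the TCP and whose axes are the flange's). Camera axes: x right, y down, z forward; pixel columns grow to the right and rows downward; lengths in m; the calibration is good to about 2 mm. A picture is of the moment at which its call begins: read the wrist's pose just before it. camera_model takes no time and is no camera call.
- job_done(): hands the job in, once; it reports no verdict.
Trained networks look in the newest picture that a camera, given by its name, has taken for a name from the list of things; names that differ only in an ending like _2 or _b are one class to them, and where a whole thing is asked for, a point or a joint stands for the part that bears it (a point fixed in the world has none). Each returns a list of dicts, best first, with "conf" (0 to 1); they miss things now and then, are a little off and sometimes report something else, mostly with a low value. They report only what shows in the picture. A call takes as long as a camera call. They do not tell look-alikes from the thing itself.
- masks_of(target, camera): "pixels" (420x560 bool, what is visible of it) and "at" ([column, row] in pixels, amid what is visible of it).
The state is a dict: "clock": time; "joint_pos": joint angles; "joint_vel": joint speeds; "tau": joint torques, N m; "eef_pos": TCP position; "tool_rot": TCP orientation; "ft_force": force on the tool from outside, world axes, zero at the start; "ft_torque": the same for the moment, N m; "grip_width": finger opening in m.
Only numpy, scipy, OpenCV 4.12 (cv2) and the standard library are available. Lean on these libraries where they do the work, as an engineer would, in place of code of your own. Each camera call takes 0.05 s, during which the arm holds its last target. There are 200 camera calls.

## Task

Dress the clogged lapping strip: take the dressing stone off its wooden rest, stand it upright on one of its small ends on the green mat and let go of it. Then grip it afresh, set it down upright on its end on the strip between the rails, at the end on the robot's left, and rub it slowly in one stroke to the end on the robot's right without lifting it on the way, pressing so that the sprung strip stays sunk about half of its travel and never bottoms. Finally stand the stone upright on its end on the mat again, let go, and leave the other things where they are.

Things in the scene. Friction and masses are not known exactly. Their poses are not given: they have to be found in the camera images.
- stone: Grey dressing stone, a plain block 84 x 54 x 26 mm (along its own x, y, z), about 0.26 kg. Origin at its centre. x is its long axis; the small ends are the two 54 x 26 mm faces at x = -42 and +42 mm, both alike. At the start it lies flat (z vertical) on the wooden rest, its long axis along the rest's long axis within 0.1 rad, its centre 43 mm above the table.
- rest: Fixed wooden block 70 x 30 mm, 30 mm high, narrower than the stone, so that fingers can pass down both long sides of the stone. Origin at the centre of its underside; x along its length. It and the mat stand left and right of the robot's centre line, either way round.
- mat_top (a point): Centre of the top of the fixed green mat, 130 x 130 mm, 3 mm thick; z up, x and y along its sides.
- strip_mid (a point): Centre of the abrasive top of the lapping strip (dark steel, whitish clogged patches); sinks with it. z up; y along the strip towards its end on the robot's left, x across. The strip is 240 mm long, 50 mm wide between two aluminium rails 8 mm wide and 5 mm high: the stone fits only on its end, its 54 mm side along y. Unloaded, this top is 50 mm above the table.
- bed: Fixed grey base under the sprung strip, 84 x 240 mm (x, y), 22 mm high. Origin at the centre of its underside; axes as the strip's.
- strip (a joint): How far the strip has sunk, m: 0 unloaded, 0.016 bottomed. It moves straight down, without tilting, against springs: about 2 N to start it, then 0.7 N per mm (about 8 N at 8 mm).
- model: Bystander: plaster dental cast on a 62 x 62 mm base, 35 mm high. Origin at the centre of its underside.
- jar: Bystander: round jar, 60 mm across, 110 mm high. Origin at the centre of its underside.
- bowl: Bystander: blue mixing bowl, 100 mm across, 60 mm high. Origin at the centre of its underside.
Things that resemble listed ones, but are neither listed nor needed, are in the scene too. Leave any purple look-alike of the stone alone.

How it is judged:
By the outcome, as a careful person would: the job done as asked, in the order asked, and still so for the second after the job is handed in, with the robot touching nothing.
It also fails if it takes over 72 s, if anything falls off the work surface, if the arm or the gripper's body presses on something with over 40 N, if the wrist force passes 120 N, or if a joint passes its speed limit or range.

## Working session

There is one attempt and no reset: what is moved stays moved. The work goes in short steps, Python scripts to look and compute and a tool call to move; the robot and the scene stay as the last step left them, time stands still between calls to the robot, and variables do not carry over. Pictures are saved under pics/ and viewed, about 8 in all and at most 12, crops included, and the job is handed in when it is done.

Besides the shell and the picture viewer there is one more tool, called after ">>>" in YAML: its name, and indented under it one key for each argument. jog_arm: Moves the arm, as the interface text tells. Its arguments: {"type":"object","properties":{"deltas":{"type":"array"}},"required":["deltas"]}

```bash
mkdir -p pics; cat > h.py <<'E'
import numpy as np, cv2
from scipy.spatial.transform import Rotation as R
from workcell import *
def ray(cam,uv,obs=None):
    m=camera_model(cam); f=210/np.tan(np.radians(m["fovy"])/2)
    d=(np.atleast_2d(uv)-[m["cx"],m["cy"]])/f
    u=d.copy()
    for _ in range(20): u=d/(1+m["k1"]*(u**2).sum(1,keepdims=True))
    if "pose" in m: T=np.array(m["pose"])
    else:
        o=obs or get_obs(); T=np.eye(4);T[:3,:3]=R.from_quat(o["tool_rot"]).as_matrix();T[:3,3]=o["eef_pos"]; T=T@np.array(m["T_tool_cam"])
    return T[:3,3],np.c_[u,np.ones(len(u))]@T[:3,:3].T
def onz(cam,uv,z,obs=None):
    c,d=ray(cam,uv,obs); return c+d*((z-c[2])/d[:,2])[:,None]
def proj(cam,P,obs=None):
    m=camera_model(cam); f=210/np.tan(np.radians(m["fovy"])/2)
    if "pose" in m: T=np.array(m["pose"])
    else:
        o=obs or get_obs(); T=np.eye(4);T[:3,:3]=R.from_quat(o["tool_rot"]).as_matrix();T[:3,3]=o["eef_pos"]; T=T@np.array(m["T_tool_cam"])
    p=(np.atleast_2d(P)-T[:3,3])@T[:3,:3]; u=p[:,:2]/p[:,2:]
    return u*(1+m["k1"]*(u**2).sum(1,keepdims=True))*f+[m["cx"],m["cy"]]
def save(img,name): cv2.imwrite("pics/"+name,cv2.cvtColor(img,cv2.COLOR_RGB2BGR))
E
python3 - <<'E'
from h import *
o=get_obs(); print({k:np.round(v,3) for k,v in o.items()})
for c in("scene","side"):
    save(camera(c),c+"0.png")
    m=camera_model(c);print(c,m["fovy"],np.round(m["pose"],3).tolist())
    for t in ("stone","rest","mat_top","strip_mid","bed","model","jar","bowl"):
        for r in masks_of(t,c): print(c,t,round(r["conf"],2),np.round(r["at"]),r["pixels"].sum())
print(np.round(camera_model("wrist")["T_tool_cam"],3).tolist(), get_obs()["clock"])
E
```

```text
{'clock': np.float64(0.0), 'joint_pos': array([1.161, 0.241, 0.004, 1.335, 0.   , 1.571]), 'joint_vel': array([ 0.001, -0.001, -0.   , -0.001, -0.   ,  0.   ]), 'tau': array([-0.0000e+00, -3.7232e+01,  2.5241e+01,  1.7000e-02, -0.0000e+00,
       -0.0000e+00]), 'eef_pos': array([0.199, 0.458, 0.23 ]), 'tool_rot': array([ 0.203,  0.979, -0.001, -0.   ]), 'ft_force': array([0.193, 0.505, 1.37 ]), 'ft_torque': array([-0.04 , -0.009, -0.003]), 'grip_width': np.float64(0.085)}
scene 57.387611416811446 [[-0.53, 0.704, -0.473, 1.047], [0.848, 0.449, -0.282, 0.303], [0.014, -0.55, -0.835, 1.003], [0.0, 0.0, 0.0, 1.0]]
scene stone 0.96 [260. 169.] 481
scene stone 0.74 [269. 144.] 390
scene mat_top 0.98 [369. 241.] 1662
scene strip_mid 0.57 [274. 247.] 1975
scene bed 0.82 [273. 252.] 2746
scene model 0.69 [310. 198.] 400
scene jar 0.79 [164. 189.] 645
scene bowl 0.73 [364. 305.] 1202
side 42.396699848965284 [[0.863, -0.329, 0.385, -0.057], [-0.506, -0.57, 0.647, -0.983], [0.007, -0.753, -0.658, 1.044], [0.0, 0.0, 0.0, 1.0]]
side stone 0.74 [283. 259.] 717
side stone 0.74 [247. 303.] 830
side stone 0.69 [335. 257.] 647
side stone 0.68 [332. 299.] 745
side rest 0.43 [281. 272.] 70
side rest 0.24 [286. 262.] 692
side mat_top 0.83 [220. 184.] 1112
side strip_mid 0.67 [313. 192.] 1431
side bed 0.87 [311. 200.] 2355
side model 0.91 [247. 226.] 469
side jar 0.66 [399. 276.] 1058
[[-0.0, -0.963, -0.27, 0.07], [1.0, 0.0, -0.001, -0.002], [0.001, -0.27, 0.963, -0.143], [0.0, 0.0, 0.0, 1.0]] 0.9
```

```bash
python3 - <<'E'
from h import *
a=cv2.imread("pics/scene0.png")[90:350,100:470]; b=cv2.imread("pics/side0.png")[140:350,150:460]
a=cv2.resize(a,(780,548),interpolation=3)
cv2.imwrite("pics/a.png",a); cv2.imwrite("pics/b.png",cv2.resize(b,(780,528),interpolation=3))
E
```

```text
(no output)
```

View pics/a.png

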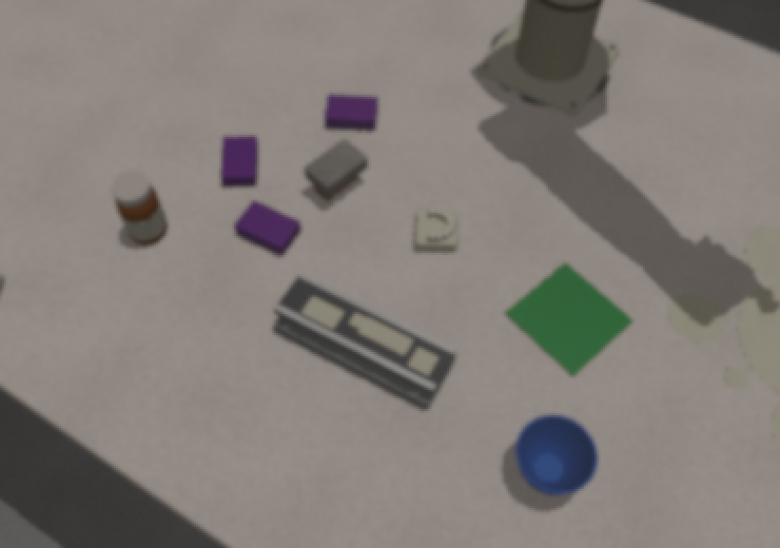

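View pics/b.png

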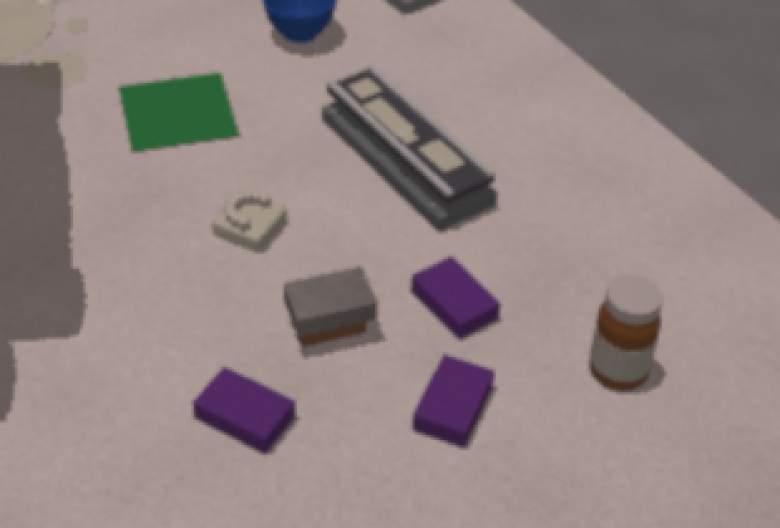

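```bash
cat > fit.py <<'E'
from h import *
from scipy.optimize import minimize
def box(x,y,yaw,z0,z1,lx,ly):
    c,s=np.cos(yaw),np.sin(yaw)
    return np.array([[x+c*a-s*b,y+s*a+c*b,z] for z in(z0,z1) for a in(-lx/2,lx/2) for b in(-ly/2,ly/2)])
def iou(cam,P,mask,obs=None,S=4):
    h=cv2.convexHull((proj(cam,P,obs)*S+S/2-.5).astype(np.float32))
    im=np.zeros((420*S,560*S),np.uint8); cv2.fillConvexPoly(im,np.round(h).astype(np.int32),1)
    m=cv2.resize(mask.astype(np.uint8),(560*S,420*S),interpolation=0)
    return (im&m).sum()/(im|m).sum()
def fit(views,p0,z0,z1,lx,ly):
    f=lambda p:-np.mean([iou(c,box(p[0]/100,p[1]/100,p[2],z0,z1,lx,ly),m,o) for c,m,o in views])
    best=min((minimize(f,[p0[0]*100,p0[1]*100,a],method="Nelder-Mead",options=dict(initial_simplex=[[p0[0]*100+i,p0[1]*100+j,a+k] for i,j,k in((0,0,0),(2,0,0),(0,2,0),(0,0,.4))],maxiter=120,xatol=.01,fatol=1e-4)) for a in p0[2]),key=lambda r:r.fun)
    return best.x*[.01,.01,1],-best.fun
E
python3 - <<'E'
from fit import *
for c in("scene","side"):camera(c)
ms={}
for t,at in(("stone",((260,169),(283,259))),("mat_top",((369,241),(220,184))),("strip_mid",((274,247),(313,192))),("bed",((273,252),(311,200))),("model",((310,198),(247,226))),("jar",((164,189),(399,276))),("bowl",((364,305),))):
    ms[t]=[]
    for c,a in zip(("scene","side"),at):
        r=[r for r in masks_of(t,c) if np.hypot(*(np.array(r["at"])-a))<8]
        if r: ms[t].append((c,r[0]["pixels"],None))
    print(t,[np.round(onz(c,[np.argwhere(m)[:,::-1].mean(0)],{"stone":.05,"mat_top":.003,"strip_mid":.05,"bed":.03,"model":.02,"jar":.05,"bowl":.03}[t])[0],3).tolist() for c,m,_ in ms[t]])
for t,z0,z1,lx,ly in(("stone",.03,.056,.084,.054),("mat_top",0,.003,.13,.13),("strip_mid",.045,.055,.066,.24),("bed",0,.055,.076,.24)):
    c,m,_=ms[t][0]; g=onz(c,[np.argwhere(m)[:,::-1].mean(0)],(z0+z1)/2)[0]
    r=fit(ms[t],(g[0],g[1],(-.8,0,.8,1.6) if t!="mat_top" else (0,.5)),z0,z1,lx,ly); print(t,np.round(r[0],4),round(r[1],3))
E
```

```text
stone [[0.43, -0.157, 0.05], [0.425, -0.169, 0.05]]
mat_top [[0.45, 0.248, 0.003], [0.447, 0.239, 0.003]]
strip_mid [[0.64, 0.03, 0.05], [0.639, 0.013, 0.05]]
bed [[0.642, 0.031, 0.03], [0.636, 0.008, 0.03]]
model [[0.43, 0.017, 0.02], [0.426, 0.008, 0.02]]
jar [[0.648, -0.355, 0.05], [0.654, -0.351, 0.05]]
bowl [[0.649, 0.316, 0.03]]
stone [ 0.428  -0.1616 -0.2679] 0.89
mat_top [0.4483 0.2437 1.2747] 0.948
strip_mid [0.6395 0.0236 0.0592] 0.933
bed [0.6402 0.0253 0.049 ] 0.928
```

```bash
cat > plan.py <<'E'
from h import *
from scipy.spatial.transform import Slerp
def tool(yaw_y,lean=0.,to=None):
    "tool y at heading yaw_y (rad); lean>0: fingers swing towards heading yaw_y+pi/2... lean (deg) about tool y"
    y=np.array([np.cos(yaw_y),np.sin(yaw_y),0]); z=np.array([0,0,-1.]); x=np.cross(y,z)
    return R.from_matrix(np.c_[x,y,z])*R.from_euler("y",lean,degrees=True)
def rows(p1,R1,g,n=None,p0=None,R0=None,mm=40,deg=8):
    o=get_obs(); p0=np.array(o["eef_pos"]) if p0 is None else p0; R0=R.from_quat(o["tool_rot"]) if R0 is None else R0
    d=np.linalg.norm(p1-p0); a=np.degrees((R0.inv()*R1).magnitude()); n=n or int(max(np.ceil(d/mm*1e3),np.ceil(a/deg),1))
    S=Slerp([0,1],R.concatenate([R0,R1])); P=lambda s:p0+(p1-p0)*s; out=[]
    for i in range(n):
        A=S(i/n); out.append(np.r_[np.round(A.inv().apply(P((i+1)/n)-P(i/n))*1e3,1),np.round((A.inv()*S((i+1)/n)).as_rotvec(degrees=True),2),g].tolist())
    print(n,"rows, dist mm",round(d*1e3,1),"ang",round(a,1))
    for i in range(0,n,5): print(out[i:i+5])
E
python3 - <<'E'
from plan import *
rows(np.array([.40,-.155,.20]),tool(np.pi/2-.268),85)
for t in("stone",):
  camera("side")
  for r in masks_of(t,"side"): print(np.round(onz("side",[r["at"]],.02),3))
E
```

```text
17 rows, dist mm 646.4 ang 8.1
[[-25.2, -28.4, 1.8, -0.0, -0.0, -0.48, 85.0], [-25.0, -28.6, 1.8, -0.0, -0.0, -0.48, 85.0], [-24.7, -28.8, 1.8, -0.0, -0.0, -0.48, 85.0], [-24.5, -29.0, 1.8, -0.0, -0.0, -0.48, 85.0], [-24.3, -29.2, 1.8, -0.0, -0.0, -0.48, 85.0]]
[[-24.0, -29.4, 1.8, -0.0, -0.0, -0.48, 85.0], [-23.8, -29.6, 1.8, -0.0, -0.0, -0.48, 85.0], [-23.5, -29.8, 1.8, -0.0, -0.0, -0.48, 85.0], [-23.3, -30.0, 1.8, -0.0, -0.0, -0.48, 85.0], [-23.0, -30.2, 1.8, -0.0, -0.0, -0.48, 85.0]]
[[-22.8, -30.4, 1.8, -0.0, -0.0, -0.48, 85.0], [-22.5, -30.6, 1.8, -0.0, -0.0, -0.48, 85.0], [-22.3, -30.8, 1.8, -0.0, -0.0, -0.48, 85.0], [-22.0, -31.0, 1.8, -0.0, -0.0, -0.48, 85.0], [-21.7, -31.1, 1.8, -0.0, -0.0, -0.48, 85.0]]
[[-21.5, -31.3, 1.8, -0.0, -0.0, -0.48, 85.0], [-21.2, -31.5, 1.8, -0.0, -0.0, -0.48, 85.0]]
[[ 0.441 -0.156  0.02 ]]
[[ 0.563 -0.207  0.02 ]]
[[ 0.476 -0.315  0.02 ]]
[[ 0.296 -0.223  0.02 ]]
```

>>> jog_arm:
  deltas:
    - [[-25,-28.5,2,0,0,-0.5,85],[-25,-28.5,2,0,0,-0.5,85],[-25,-29,2,0,0,-0.5,85],[-24.5,-29,2,0,0,-0.5,85],[-24,-29,2,0,0,-0.5,85]]

```text
clock: 2.25
eef_pos: [0.2597, 0.2776, 0.2201]
tool_rot: [0.177, 0.984, 0.001, 0.001]
ft_force: [1.1, 0.6, 0.1]
grip_width: 0.085
```

>>> jog_arm:
  deltas:
    - [[-24,-29.5,2,0,0,-0.5,85],[-24,-29.5,2,0,0,-0.5,85],[-23.5,-30,2,0,0,-0.5,85],[-23,-30,2,0,0,-0.5,85],[-23,-30,2,0,0,-0.5,85]]

```text
clock: 2.75
eef_pos: [0.3228, 0.0913, 0.2105]
tool_rot: [0.153, 0.988, 0.003, 0.003]
ft_force: [0.6, -0.6, 0.2]
grip_width: 0.0848
```

>>> jog_arm:
  deltas:
    - [[-23,-30.5,2,0,0,-0.5,85],[-22.5,-30.5,2,0,0,-0.5,85],[-22,-31,2,0,0,-0.5,85],[-22,-31,2,0,0,-0.5,85],[-22,-31,2,0,0,-0.5,85]]

```text
clock: 3.25
eef_pos: [0.3878, -0.0963, 0.2015]
tool_rot: [0.131, 0.991, 0.003, 0.006]
ft_force: [1.5, 0.6, 0.3]
grip_width: 0.0851
```

```bash
python3 - <<'E'
from fit import *
o=get_obs(); im=camera("wrist"); save(im,"w1.png"); print(np.round(o["joint_pos"],3),np.round(o["eef_pos"],4))
for t in("stone","rest"):
    for r in masks_of(t,"wrist"):
        print(t,r["conf"],np.round(r["at"]),r["pixels"].sum(),np.round(onz("wrist",[r["at"]],.05,o),3))
        if t=="stone":
            p=onz("wrist",[r["at"]],.05,o)[0]
            if abs(p[0]-.428)<.03 and abs(p[1]+.16)<.03: print(fit([("wrist",r["pixels"],o)],(p[0],p[1],(-.3,1.)),.03,.056,.084,.054))
E
```

```text
[-0.25   0.05  -0.301  1.209  0.008  0.013] [ 0.3878 -0.0963  0.2015]
stone 0.84 [231. 249.] 4911 [[ 0.419 -0.159  0.05 ]]
(array([ 0.42471366, -0.16153222, -0.24313941]), np.float64(0.9395415061379789))
stone 0.82 [240. 342.] 3398 [[ 0.523 -0.181  0.05 ]]
stone 0.8 [138. 138.] 5996 [[ 0.298 -0.205  0.05 ]]
stone 0.78 [105. 300.] 1795 [[ 0.438 -0.297  0.05 ]]
stone 0.49 [553. 194.] 1034 [[0.445 0.143 0.05 ]]
rest 0.46 [400. 200.] 3811 [[0.414 0.007 0.05 ]]
```

View pics/w1.png

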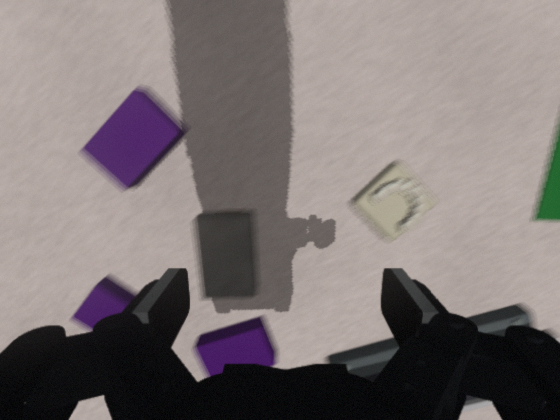

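```bash
python3 - <<'E'
from plan import *
T=tool(np.pi/2-.25,-40); z=T.apply([0,0,1]); c=np.array([.4255,-.1615,.043]); print(z)
rows(c-.067*z,T,85,mm=35)
E
```

```text
[ 0.6228049  -0.1590282  -0.76604444]
5 rows, dist mm 120.0 ang 39.5
[[-1.9, -10.9, 21.3, 0.02, -7.89, -0.22, 85.0], [1.1, -10.9, 21.4, 0.02, -7.89, -0.22, 85.0], [4.0, -10.9, 21.0, 0.02, -7.89, -0.22, 85.0], [6.9, -10.9, 20.2, 0.02, -7.89, -0.22, 85.0], [9.7, -10.8, 19.1, 0.02, -7.89, -0.22, 85.0]]
```

>>> jog_arm:
  deltas:
    - [[-2,-11,21,0,-8,-0.2,85],[1,-11,21,0,-8,-0.2,85],[4,-11,21,0,-8,-0.2,85],[7,-11,20,0,-8,-0.2,85],[10,-11,19,0,-8,-0.2,85]]

```text
clock: 3.9
eef_pos: [0.3915, -0.1414, 0.1097]
tool_rot: [0.118, 0.945, -0.033, 0.304]
ft_force: [0.5, -1.0, -0.7]
grip_width: 0.0847
```

```bash
python3 - <<'E'
from plan import *
o=get_obs(); print(np.round(o["joint_pos"],3),np.round(o["eef_pos"],4))
T=tool(np.pi/2-.25,-40); z=T.apply([0,0,1]); c=np.array([.4255,-.1615,.043])
rows(c+.023*z,T,85,mm=30)
E
```

```text
[-0.431 -0.168 -1.014  0.112  0.115 -0.145] [ 0.3915 -0.1414  0.1097]
4 rows, dist mm 100.0 ang 4.4
[[1.6, -3.0, 24.8, 0.15, -1.09, -0.04, 85.0], [2.0, -3.0, 24.7, 0.15, -1.09, -0.04, 85.0], [2.5, -2.9, 24.7, 0.15, -1.09, -0.04, 85.0], [3.0, -2.8, 24.7, 0.15, -1.09, -0.04, 85.0]]
```

>>> jog_arm:
  deltas:
    - [[2,-3,25,0,-1.1,0,85],[2,-3,25,0,-1.1,0,85],[2.5,-3,25,0,-1.1,0,85],[3,-3,25,0,-1.1,0,85],[0,0,0,0,0,0,85]]

```text
clock: 4.4
eef_pos: [0.4489, -0.1637, 0.0267]
tool_rot: [0.113, 0.933, -0.033, 0.34]
ft_force: [-0.9, -1.1, 0.0]
grip_width: 0.0849
```

```bash
python3 - <<'E'
from fit import *
from plan import rows,tool
o=get_obs(); print(np.round(o["joint_pos"],3),np.round(o["eef_pos"],4))
T=tool(np.pi/2-.25,-40); z=T.apply([0,0,1]); c=np.array([.4255,-.1615,.043])
rows(c+.023*z,T,85,mm=30)
w=camera("wrist");s=camera("side"); save(np.hstack([cv2.resize(w,(400,300)),cv2.resize(s[200:320,200:360],(400,300),interpolation=3)]),"p1.png")
E
```

```text
[-0.439  0.259 -1.086 -0.459  0.141 -0.147] [ 0.4489 -0.1637  0.0267]
1 rows, dist mm 9.3 ang 1.2
[[7.4, -3.6, -4.5, 1.15, -0.07, 0.07, 85.0]]
```

View pics/p1.png

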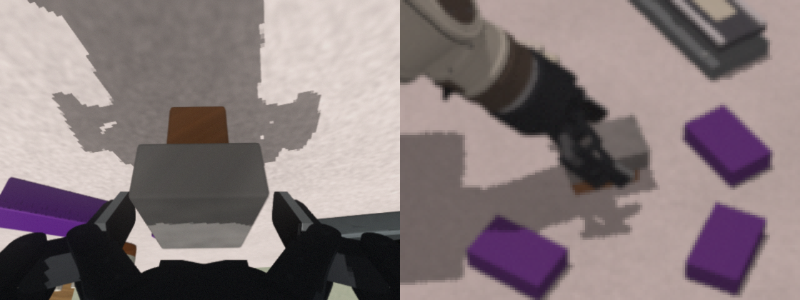

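```bash
python3 - <<'E'
from plan import *
T=tool(np.pi/2-.25,-35); z=T.apply([0,0,1]); c=np.array([.4255,-.1615,.043])
rows(c+.023*z,T,85,n=2)
E
```

```text
2 rows, dist mm 11.5 ang 5.2
[[5.3, -1.8, -1.1, 0.56, 2.55, 0.07, 85.0], [5.4, -1.8, -0.9, 0.56, 2.55, 0.07, 85.0]]
```

Two correction rows, then close.

>>> jog_arm:
  deltas:
    - [[5.3,-1.8,-1,0.6,2.6,0.1,85],[5.3,-1.8,-1,0.6,2.6,0.1,85],[0,0,0,0,0,0,85]]

```text
clock: 4.8
eef_pos: [0.4367, -0.1621, 0.0279]
tool_rot: [0.118, 0.947, -0.038, 0.297]
ft_force: [0.7, -0.1, 0.4]
grip_width: 0.0851
```

>>> jog_arm:
  deltas:
    - [[0,0,0,0,0,0,40],[0,0,0,0,0,0,40],[0,0,0,0,0,0,40],[0,0,0,0,0,0,40],[0,0,0,0,0,0,40]]

```text
clock: 5.3
eef_pos: [0.4364, -0.1611, 0.032]
tool_rot: [0.117, 0.945, -0.038, 0.302]
ft_force: [1.1, -0.5, -1.2]
grip_width: 0.0533
```

```bash
python3 - <<'E'
from plan import *
o=get_obs(); print(np.round(o["joint_pos"],3),np.round(o["eef_pos"],4))
T=R.from_quat(o["tool_rot"]);print(np.round(T.as_matrix(),3).tolist(),(T.apply([0,0,1])*-.023+o["eef_pos"]).round(4))
E
```

```text
[-0.417  0.179 -1.033 -0.252  0.097 -0.139] [ 0.4364 -0.1611  0.032 ]
[[-0.791, 0.245, 0.561], [0.199, 0.97, -0.143], [-0.579, -0.001, -0.815]] [ 0.4235 -0.1578  0.0507]
```

```bash
cat > place.py <<'E'
from plan import *
c=np.array([.4255,-.1615,.045]); p=np.array([.4364,-.1611,.032]); T=R.from_quat([.117,.945,-.038,.302])
ct=T.inv().apply(c-p)
def placed(cen,phi): # tool pose with stone upright, centre cen, jaw heading phi
    yaw=np.arctan2(*T.as_matrix()[[1,0],1]); T2=R.from_euler("z",phi-yaw)*T*R.from_euler("y",90,degrees=True)
    return np.array(cen)-T2.apply(ct),T2
E
python3 - <<'E'
from place import *
print(ct.round(4))
o=get_obs();T0=R.from_quat(o["tool_rot"]);p0=o["eef_pos"]+np.array([0,0,.12]); rows(p0,T0,40,n=4)
p1,T1=placed([.448,.244,.095],.5); print(p1,T1.apply([0,0,1]).round(3)); rows(p1,T1,40,p0=p0,R0=T0,mm=35)
E
```

```text
[ 0.001  -0.0031 -0.0167]
4 rows, dist mm 120.0 ang 0.0
[[-17.4, -0.0, -24.5, 0.0, 0.0, 0.0, 40.0], [-17.4, -0.0, -24.5, 0.0, 0.0, 0.0, 40.0], [-17.4, -0.0, -24.5, 0.0, 0.0, 0.0, 40.0], [-17.4, -0.0, -24.5, 0.0, 0.0, 0.0, 40.0]]
[0.44444841 0.25686916 0.08452427] [-0.391  0.715 -0.58 ]
13 rows, dist mm 423.5 ang 99.2
[[8.9, 31.3, -0.0, -0.67, 6.49, 3.95, 40.0], [11.0, 30.6, 1.5, -0.67, 6.49, 3.95, 40.0], [12.8, 29.8, 3.2, -0.67, 6.49, 3.95, 40.0], [14.4, 28.8, 5.1, -0.67, 6.49, 3.95, 40.0], [15.6, 27.7, 7.1, -0.67, 6.49, 3.95, 40.0]]
[[16.6, 26.5, 9.2, -0.67, 6.49, 3.95, 40.0], [17.2, 25.2, 11.4, -0.67, 6.49, 3.95, 40.0], [17.4, 23.9, 13.7, -0.67, 6.49, 3.95, 40.0], [17.4, 22.5, 15.9, -0.67, 6.49, 3.95, 40.0], [16.9, 21.1, 18.1, -0.67, 6.49, 3.95, 40.0]]
[[16.2, 19.7, 20.3, -0.67, 6.49, 3.95, 40.0], [15.1, 18.4, 22.3, -0.67, 6.49, 3.95, 40.0], [13.7, 17.1, 24.1, -0.67, 6.49, 3.95, 40.0]]
```

>>> jog_arm:
  deltas:
    - [[-17.5,0,-24.5,0,0,0,40],[-17.5,0,-24.5,0,0,0,40],[-17.5,0,-24.5,0,0,0,40],[-17.5,0,-24.5,0,0,0,40],[0,0,0,0,0,0,40]]

```text
clock: 5.8
eef_pos: [0.4306, -0.1586, 0.147]
tool_rot: [0.119, 0.949, -0.035, 0.291]
ft_force: [1.1, 0.0, -2.4]
grip_width: 0.0531
```

>>> jog_arm:
  deltas:
    - [[9,31,0,-0.7,6.5,4,40],[11,30.5,1.5,-0.7,6.5,4,40],[13,30,3,-0.7,6.5,4,40],[14.5,29,5,-0.7,6.5,4,40],[15.5,27.5,7,-0.7,6.5,4,40]]

```text
clock: 6.3
eef_pos: [0.4232, 0.0068, 0.1138]
tool_rot: [0.287, 0.955, 0.08, 0.003]
ft_force: [-0.5, -1.5, -2.5]
grip_width: 0.0533
```

```bash
python3 - <<'E'
from place import *
print(get_obs()["joint_pos"].round(3))
p1,T1=placed([.448,.244,.095],.5); rows(p1,T1,40,mm=35)
E
```

```text
[-0.095  0.157 -0.439  0.937  0.155  0.491]
8 rows, dist mm 252.6 ang 57.4
[[14.8, 26.6, 8.5, -0.71, 6.12, 3.68, 40.0], [15.4, 25.5, 10.4, -0.71, 6.12, 3.68, 40.0], [15.8, 24.4, 12.4, -0.71, 6.12, 3.68, 40.0], [15.9, 23.2, 14.4, -0.71, 6.12, 3.68, 40.0], [15.7, 22.0, 16.3, -0.71, 6.12, 3.68, 40.0]]
[[15.2, 20.8, 18.2, -0.71, 6.12, 3.68, 40.0], [14.5, 19.6, 20.1, -0.71, 6.12, 3.68, 40.0], [13.5, 18.4, 21.8, -0.71, 6.12, 3.68, 40.0]]
```

>>> jog_arm:
  deltas:
    - [[15,26.5,7,-0.7,6,3.7,40],[15.5,25.5,9,-0.7,6,3.7,40],[16,24.5,12,-0.7,6,3.7,40],[16,23,14,-0.7,6,3.7,40],[15.5,22,16,-0.7,6,3.7,40]]

```text
clock: 6.8
eef_pos: [0.4351, 0.1686, 0.0886]
tool_rot: [0.409, 0.856, 0.179, -0.261]
ft_force: [0.2, -0.5, -3.2]
grip_width: 0.053
```

```bash
python3 - <<'E'
from place import *
print(get_obs()["joint_pos"].round(3))
p1,T1=placed([.448,.244,.095],.5); rows(p1,T1,40,mm=35)
E
```

```text
[ 0.021  0.533 -0.143  1.242  0.553  0.813]
3 rows, dist mm 88.8 ang 20.3
[[15.4, 20.0, 15.4, -0.78, 5.86, 3.27, 40.0], [14.8, 18.9, 17.3, -0.78, 5.86, 3.27, 40.0], [14.0, 17.9, 19.0, -0.78, 5.86, 3.27, 40.0]]
```

>>> jog_arm:
  deltas:
    - [[16,20,12,-0.8,6,3.3,40],[16,19,14,-0.8,6,3.3,40],[16,18,16,-0.8,6,3.3,40],[0,0,0,0,0,0,40]]

```text
clock: 7.2
eef_pos: [0.4436, 0.2566, 0.0805]
tool_rot: [0.457, 0.756, 0.231, -0.407]
ft_force: [0.8, -0.9, -4.3]
grip_width: 0.0533
```

```bash
python3 - <<'E'
from place import *
print(get_obs()["joint_pos"].round(3))
p1,T1=placed([.448,.244,.055],.5); rows(p1,T1,40,mm=10)
m=camera("side");a=m[130:280,140:340]; b=camera("scene")[170:320,290:490]
save(np.hstack([cv2.resize(a,(400,300),interpolation=3),cv2.resize(b,(400,300),interpolation=3)]),"p2.png")
E
```

```text
[ 0.066  0.747 -0.021  1.368  0.844  0.893]
4 rows, dist mm 36.0 ang 1.8
[[-7.5, 0.4, 5.0, -0.13, -0.33, -0.28, 40.0], [-7.4, 0.4, 5.0, -0.13, -0.33, -0.28, 40.0], [-7.4, 0.3, 5.1, -0.13, -0.33, -0.28, 40.0], [-7.4, 0.3, 5.1, -0.13, -0.33, -0.28, 40.0]]
```

View pics/p2.png

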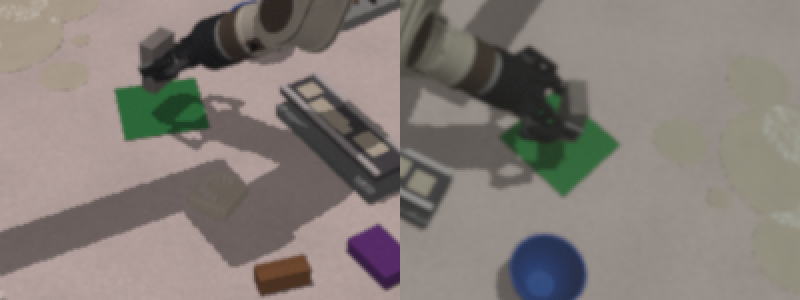

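>>> jog_arm:
  deltas:
    - [[-7,0,5,-0.1,-0.3,-0.3,40],[-7,0,5,-0.1,-0.3,-0.3,40],[-7,0,5,-0.1,-0.3,-0.3,40],[-7,0,5,-0.1,-0.3,-0.3,40]]

```text
clock: 7.7
eef_pos: [0.4444, 0.2537, 0.0468]
tool_rot: [0.452, 0.768, 0.235, -0.389]
ft_force: [-0.3, -0.2, -3.1]
grip_width: 0.053
```

>>> jog_arm:
  deltas:
    - [[-2.5,0,1.7,0,0,0,40]]

```text
clock: 7.8
eef_pos: [0.4441, 0.2535, 0.0433]
tool_rot: [0.452, 0.768, 0.235, -0.389]
ft_force: [0.7, -0.1, -2.4]
grip_width: 0.0532
```

>>> jog_arm:
  deltas:
    - [[-2.5,0,1.7,0,0,0,40]]

```text
clock: 7.9
eef_pos: [0.4443, 0.2533, 0.0402]
tool_rot: [0.452, 0.768, 0.235, -0.388]
ft_force: [-0.2, -0.1, -3.5]
grip_width: 0.0529
```

>>> jog_arm:
  deltas:
    - [[-1.6,0,1.2,0,0,0,40]]

```text
clock: 8.0
eef_pos: [0.4443, 0.2533, 0.0381]
tool_rot: [0.452, 0.768, 0.235, -0.388]
ft_force: [-0.5, 0.5, -2.6]
grip_width: 0.0534
```

>>> jog_arm:
  deltas:
    - [[-1.6,0,1.2,0,0,0,40]]

```text
clock: 8.1
eef_pos: [0.4445, 0.2533, 0.0361]
tool_rot: [0.452, 0.768, 0.235, -0.388]
ft_force: [-0.3, -0.4, -2.6]
grip_width: 0.053
```

>>> jog_arm:
  deltas:
    - [[-1,0,0.7,0,0,0,40]]

```text
clock: 8.2
eef_pos: [0.4446, 0.2533, 0.0356]
tool_rot: [0.452, 0.768, 0.235, -0.389]
ft_force: [-0.9, -4.8, 7.3]
grip_width: 0.053
```

```bash
python3 - <<'E'
from place import *
print(get_obs()["ft_force"],get_obs()["eef_pos"])
p1,T1=placed([.448,.244,.045],.5); rows(p1,T1,40,n=1)
a=camera("side"); a=a[150:240,170:290]
save(cv2.resize(a,(720,540),interpolation=3),"p3.png")
E
```

```text
[-0.89002499 -4.83070381  7.33051524] [0.44460135 0.25333777 0.03559553]
1 rows, dist mm 3.7 ang 0.8
[[1.0, 1.6, 3.2, 0.32, 0.5, 0.57, 40.0]]
```

View pics/p3.png

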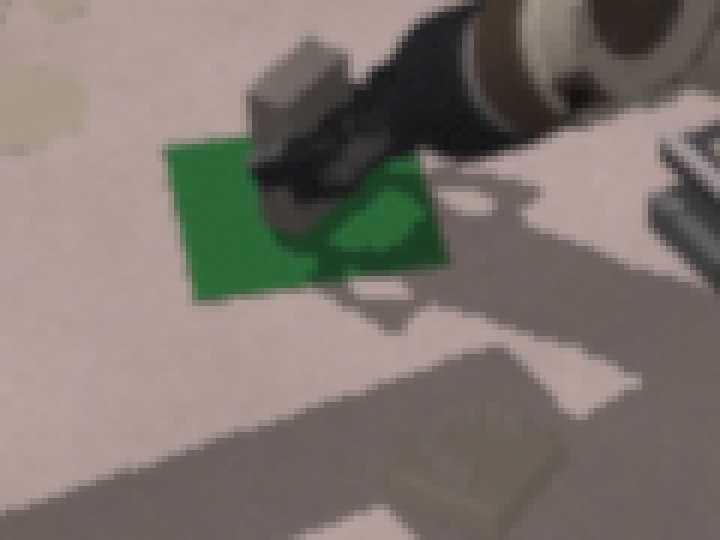

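>>> jog_arm:
  deltas:
    - [[0.5,0,-0.4,0,0,0,58],[0,0,0,0,0,0,66],[0,0,0,0,0,0,75],[0,0,0,0,0,0,85],[0,0,0,0,0,0,85]]

```text
clock: 8.75
eef_pos: [0.4458, 0.2541, 0.0377]
tool_rot: [0.451, 0.768, 0.237, -0.388]
ft_force: [0.5, -0.3, -0.4]
grip_width: 0.0851
```

>>> jog_arm:
  deltas:
    - [[0,0,-15,0,0,0,85],[0,0,-25,0,0,0,85],[0,0,-30,0,0,0,85],[0,0,-30,0,0,0,85],[0,0,-15,0,0,0,85]]

```text
clock: 9.25
eef_pos: [0.488, 0.1714, 0.1061]
tool_rot: [0.45, 0.768, 0.235, -0.391]
ft_force: [0.5, 0.2, -0.8]
grip_width: 0.085
```

```bash
python3 - <<'E'
from place import *
from fit import fit
V=[]
for c in("side","scene"):
    im=camera(c)
    for r in masks_of("stone",c):
        p=onz(c,[r["at"]],.045)[0]
        if np.hypot(p[0]-.448,p[1]-.244)<.05: V.append((c,r["pixels"],None)); print(c,r["conf"],p.round(3),r["pixels"].sum())
if V: print(fit(V,(.445,.244,(.5,-.3)),.003,.087,.054,.026))
print(get_obs()["joint_pos"].round(3),get_obs()["eef_pos"])
# pose above, tool down
T=tool(.5); rows(np.array([.41,.235,.26]),T,85,mm=35)
E
```

```text
side 0.84 [0.461 0.233 0.045] 434
scene 0.54 [0.455 0.238 0.045] 376
(array([0.45064288, 0.24125136, 0.49044996]), np.float64(0.8878897812499832))
[-0.072  0.785  0.146  1.578  0.751  0.725] [0.48639547 0.17280709 0.10441233]
7 rows, dist mm 184.2 ang 54.3
[[25.7, -5.1, -2.4, 0.03, -7.76, 0.08, 85.0], [25.1, -5.1, -5.8, 0.03, -7.76, 0.08, 85.0], [24.1, -5.1, -9.2, 0.03, -7.76, 0.08, 85.0], [22.7, -5.2, -12.3, 0.03, -7.76, 0.08, 85.0], [20.8, -5.2, -15.3, 0.03, -7.76, 0.08, 85.0]]
[[18.5, -5.3, -17.9, 0.03, -7.76, 0.08, 85.0], [15.9, -5.3, -20.3, 0.03, -7.76, 0.08, 85.0]]
```

```bash
python3 - <<'E'
from place import *
T=tool(.49); rows(np.array([.4495,.242,.19]),T,85,mm=35)
E
```

```text
7 rows, dist mm 116.1 ang 54.3
[[16.5, 0.3, 2.0, -0.01, -7.76, 0.16, 85.0], [16.6, 0.2, -0.3, -0.01, -7.76, 0.16, 85.0], [16.4, 0.2, -2.5, -0.01, -7.76, 0.16, 85.0], [15.9, 0.1, -4.7, -0.01, -7.76, 0.16, 85.0], [15.1, 0.1, -6.8, -0.01, -7.76, 0.16, 85.0]]
[[14.1, 0.1, -8.8, -0.01, -7.76, 0.16, 85.0], [12.8, 0.0, -10.6, -0.01, -7.76, 0.16, 85.0]]
```

>>> jog_arm:
  deltas:
    - [[17,0,0,0,-7.8,0.2,85],[17,0,-1,0,-7.8,0.2,85],[16.5,0,-3,0,-7.8,0.2,85],[16,0,-5,0,-7.8,0.2,85],[15,0,-7,0,-7.8,0.2,85]]

```text
clock: 9.95
eef_pos: [0.4533, 0.2204, 0.1488]
tool_rot: [0.515, 0.847, 0.051, -0.121]
ft_force: [0.4, 0.1, -0.2]
grip_width: 0.0851
```

>>> jog_arm:
  deltas:
    - [[14,0,-9,0,-7.8,0.2,85],[13,0,-10,0,-7.8,0.2,85],[0,0,0,0,0,0,85]]

```text
clock: 10.25
eef_pos: [0.4385, 0.2484, 0.1752]
tool_rot: [0.515, 0.857, -0.019, 0.001]
ft_force: [0.1, 0.2, -0.6]
grip_width: 0.085
```

```bash
python3 - <<'E'
from place import *
from fit import fit
o=get_obs(); im=camera("wrist"); save(im,"w2.png"); print(o["joint_pos"].round(3),R.from_quat(o["tool_rot"]).as_matrix().round(3).tolist())
for r in masks_of("stone","wrist"):
    p=onz("wrist",[r["at"]],.06,o)[0]; print(r["conf"],np.round(r["at"]),r["pixels"].sum(),p)
    if np.hypot(p[0]-.448,p[1]-.244)<.05: print(fit([("wrist",r["pixels"],o)],(.449,.242,(.5,)),.003,.087,.054,.026))
rows(np.array([.4495,.242,.16]),tool(.49),85,mm=35)
E
```

```text
[ 0.527  0.306 -0.057  1.241 -0.02   1.609] [[-0.47, 0.882, -0.018], [0.882, 0.469, -0.034], [-0.021, -0.032, -0.999]]
0.58 [295. 221.] 3764 [0.44528092 0.2405667  0.06      ]
(array([0.44755198, 0.24246879, 0.49098051]), np.float64(0.9526719007217931))
1 rows, dist mm 17.1 ang 2.4
[[-6.9, 8.3, 13.2, -2.08, 1.15, -0.35, 85.0]]
```

View pics/w2.png

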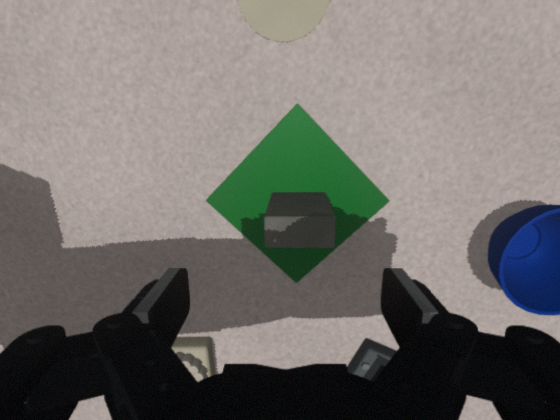

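>>> jog_arm:
  deltas:
    - [[-3,4,5,-1.2,0.6,-0.2,85],[-3,4,5,-1.2,0.6,-0.2,85],[0,0,0,0,0,0,85]]

```text
clock: 10.65
eef_pos: [0.4471, 0.2401, 0.1587]
tool_rot: [0.515, 0.857, 0.0, -0.002]
ft_force: [-0.1, 0.1, -0.4]
grip_width: 0.0854
```

```bash
python3 - <<'E'
from plan import *
rows(np.array([.4485,.242,.036]),tool(.49),85,mm=28)
E
```

```text
5 rows, dist mm 122.7 ang 0.3
[[0.1, 0.5, 24.5, -0.02, -0.05, -0.01, 85.0], [0.1, 0.5, 24.5, -0.02, -0.05, -0.01, 85.0], [0.2, 0.4, 24.5, -0.02, -0.05, -0.01, 85.0], [0.2, 0.4, 24.5, -0.02, -0.05, -0.01, 85.0], [0.2, 0.4, 24.5, -0.02, -0.05, -0.01, 85.0]]
```

>>> jog_arm:
  deltas:
    - [[0,0.5,24,0,0,0,85],[0,0.5,24,0,0,0,85],[0,0.5,24,0,0,0,85],[0,0.5,24,0,0,0,85],[0,0,0,0,0,0,85]]

```text
clock: 11.15
eef_pos: [0.4482, 0.2343, 0.0562]
tool_rot: [0.521, 0.854, -0.003, -0.006]
ft_force: [-1.6, -1.4, 0.3]
grip_width: 0.0852
```

```bash
python3 - <<'E'
from plan import *
o=get_obs(); rows(np.array([.4485,.242,.036]),tool(.49),85,mm=28)
w=camera("wrist"); save(w,"w3.png")
E
```

```text
1 rows, dist mm 21.6 ang 1.1
[[6.6, 4.1, 20.2, -0.63, -0.39, -0.83, 85.0]]
```

View pics/w3.png

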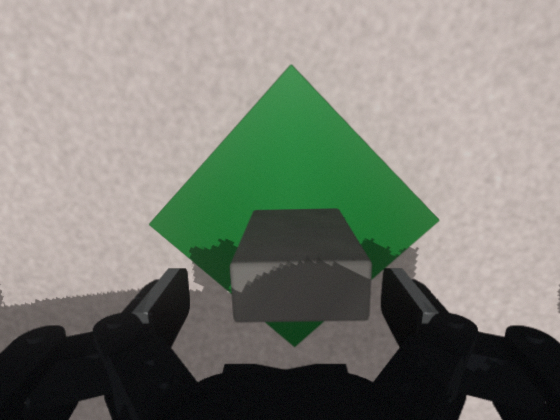

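>>> jog_arm:
  deltas:
    - [[3.3,2,1,-0.3,-0.2,-0.4,85],[3.3,2,9,-0.3,-0.2,-0.4,85],[0,0,9,0,0,0,85],[0,0,0,0,0,0,85]]

```text
clock: 11.6
eef_pos: [0.4526, 0.2435, 0.0407]
tool_rot: [0.515, 0.857, 0.003, 0.002]
ft_force: [-0.4, -0.3, 0.1]
grip_width: 0.0849
```

```bash
python3 - <<'E'
from plan import *
rows(np.array([.4485,.242,.036]),tool(.49),85,mm=28)
E
```

```text
1 rows, dist mm 6.4 ang 0.5
[[0.6, -4.4, 4.6, 0.47, 0.02, -0.09, 85.0]]
```

>>> jog_arm:
  deltas:
    - [[0.5,-4,4,0.4,0,0,85],[0,0,0,0,0,0,85]]

```text
clock: 11.8
eef_pos: [0.4487, 0.2424, 0.0368]
tool_rot: [0.515, 0.857, 0.001, 0.0]
ft_force: [0.2, 0.1, 0.7]
grip_width: 0.085
```

>>> jog_arm:
  deltas:
    - [[0,0,0,0,0,0,64],[0,0,0,0,0,0,56],[0,0,0,0,0,0,40],[0,0,0,0,0,0,40],[0,0,0,0,0,0,40]]

```text
clock: 12.3
eef_pos: [0.4494, 0.2428, 0.0376]
tool_rot: [0.515, 0.857, 0.001, 0.001]
ft_force: [0.5, 0.2, -0.6]
grip_width: 0.0534
```

```bash
python3 - <<'E'
from plan import *
o=get_obs();print(o["joint_pos"].round(3),o["eef_pos"].round(4),R.from_quat(o["tool_rot"]).as_matrix().round(3).tolist(),o["ft_force"].round(1))
E
```

```text
[ 0.496  0.43  -0.273  0.865 -0.     1.577] [0.4494 0.2428 0.0376] [[-0.47, 0.883, 0.003], [0.883, 0.47, 0.001], [-0.0, 0.003, -1.0]] [ 0.5  0.2 -0.6]
```

```bash
python3 - <<'E'
from plan import *
o=get_obs(); p0=o["eef_pos"]+np.array([0,0,.115]); T0=R.from_quat(o["tool_rot"])
rows(np.array([.634,.114,.16]),tool(np.pi/2+.055),40,mm=35,p0=p0,R0=T0)
E
```

```text
9 rows, dist mm 225.2 ang 65.1
[[-22.3, 11.4, -0.8, 0.02, 0.01, -7.24, 40.0], [-23.5, 8.5, -0.8, 0.02, 0.01, -7.24, 40.0], [-24.4, 5.5, -0.8, 0.02, 0.01, -7.24, 40.0], [-24.9, 2.3, -0.8, 0.02, 0.01, -7.24, 40.0], [-25.0, -0.8, -0.8, 0.02, 0.01, -7.24, 40.0]]
[[-24.7, -4.0, -0.8, 0.02, 0.01, -7.24, 40.0], [-24.0, -7.0, -0.8, 0.02, 0.01, -7.24, 40.0], [-22.9, -10.0, -0.8, 0.02, 0.01, -7.24, 40.0], [-21.5, -12.8, -0.8, 0.02, 0.01, -7.24, 40.0]]
```

>>> jog_arm:
  deltas:
    - [[0,0,-20,0,0,0,40],[0,0,-32,0,0,0,40],[0,0,-32,0,0,0,40],[0,0,-32,0,0,0,40],[0,0,0,0,0,0,40]]

```text
clock: 12.8
eef_pos: [0.4449, 0.2403, 0.1526]
tool_rot: [0.515, 0.857, -0.004, -0.003]
ft_force: [-0.1, 0.3, -2.2]
grip_width: 0.0535
```

>>> jog_arm:
  deltas:
    - [[-22,11.5,-1,0,0,-7.2,40],[-23.5,8.5,-1,0,0,-7.2,40],[-24.5,5.5,-1,0,0,-7.2,40],[-25,2.5,-1,0,0,-7.2,40],[-25,-1,-1,0,0,-7.2,40]]

```text
clock: 13.3
eef_pos: [0.5444, 0.1683, 0.1493]
tool_rot: [0.21, 0.978, -0.006, -0.01]
ft_force: [0.2, 0.2, -2.8]
grip_width: 0.0531
```

>>> jog_arm:
  deltas:
    - [[-25,-4,-1,0,0,-7.2,40],[-24,-7,-1,0,0,-7.2,40],[-23,-10,-1,0,0,-7.2,40],[-21.5,-13,-1,0,0,-7.2,40],[0,0,0,0,0,0,40]]

```text
clock: 13.8
eef_pos: [0.6284, 0.1075, 0.1383]
tool_rot: [-0.05, 0.999, -0.005, -0.02]
ft_force: [-0.9, 1.0, -3.1]
grip_width: 0.0534
```

```bash
python3 - <<'E'
from plan import *
o=get_obs(); print(o["eef_pos"].round(4),o["joint_pos"].round(3),R.from_quat(o["tool_rot"]).as_matrix().round(3).tolist())
w=camera("wrist")
# overlay predicted strip outline
v=w.copy()
def poly(x,y,yaw,z,lx,ly,col):
    c,s=np.cos(yaw),np.sin(yaw); P=[[x+c*a-s*b,y+s*a+c*b,z] for a,b in((-lx/2,-ly/2),(lx/2,-ly/2),(lx/2,ly/2),(-lx/2,ly/2))]
    cv2.polylines(v,[np.round(proj("wrist",P,o)).astype(np.int32)],True,col,1)
poly(.640,.024,.055,.055,.066,.24,(255,0,0)); poly(.640,.024,.055,.05,.05,.24,(0,255,0))
save(v,"w4.png")
for r in masks_of("strip_mid","wrist"): print(r["conf"],r["at"],r["pixels"].sum())
rows(np.array([.635,.114,.16]),tool(np.pi/2+.055),40,mm=35)
E
```

```text
[0.6284 0.1075 0.1383] [ 0.172  0.596  0.302  1.317 -0.006  0.072] [[-0.994, -0.1, -0.039], [-0.1, 0.995, -0.013], [0.04, -0.009, -0.999]]
0.66 [141.2, 219.4] 23495
1 rows, dist mm 24.2 ang 3.6
[[-8.7, 3.8, -22.2, -0.49, -2.47, 2.54, 40.0]]
```

View pics/w4.png

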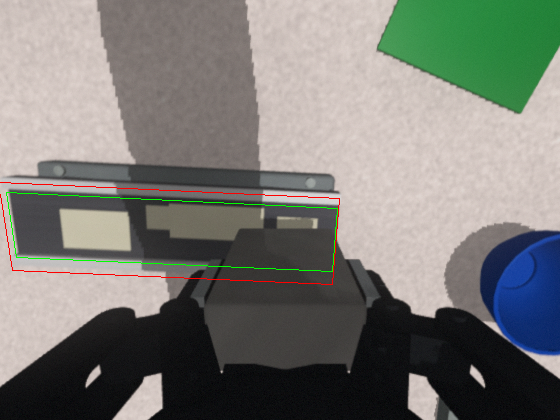

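>>> jog_arm:
  deltas:
    - [[-3.5,1,4,-0.2,-1.2,1.2,40],[-3.5,1,6,-0.2,-1.2,1.2,40],[0,0,0,0,0,0,40]]

```text
clock: 14.2
eef_pos: [0.6283, 0.1132, 0.1241]
tool_rot: [-0.028, 1.0, -0.001, -0.004]
ft_force: [-0.4, -0.1, -2.9]
grip_width: 0.0531
```

```bash
cat > st.py <<'E'
from plan import *
import sys
off,bz=float(sys.argv[1])/1e3,float(sys.argv[2])/1e3  # target along strip, stone-bottom z
n=int(sys.argv[3]) if len(sys.argv)>3 else 1
q=np.array([.640,.024]); d=np.array([-np.sin(.055),np.cos(.055)])
o=get_obs(); e=o["eef_pos"]; M=R.from_quat(o["tool_rot"]).as_matrix()
print("along %.1f across %.1f bottom %.1f"%((e[:2]-q)@d*1e3,(e[:2]-q)@[d[1],-d[0]]*1e3,e[2]*1e3-34.6),"F",o["ft_force"].round(1),"tilt",M[:2,2].round(3))
rows(np.r_[q+d*off,bz+.0346],tool(np.pi/2+.055),40,n=n)
E
python3 st.py 88 58 3
```

```text
along 89.7 across -6.7 bottom 89.5 F [-0.4 -0.1 -2.9] tilt [-0.007 -0.002]
3 rows, dist mm 32.3 ang 0.4
[[-2.3, -0.6, 10.5, -0.02, -0.14, 0.01, 40.0], [-2.3, -0.6, 10.5, -0.02, -0.14, 0.01, 40.0], [-2.3, -0.6, 10.5, -0.02, -0.14, 0.01, 40.0]]
```

>>> jog_arm:
  deltas:
    - [[-3,-0.6,8,0,-0.1,0,40],[-3,-0.6,8,0,-0.1,0,40],[-2,-0.6,8,0,-0.1,0,40],[0,0,0,0,0,0,40]]

```text
clock: 14.6
eef_pos: [0.6346, 0.1132, 0.0973]
tool_rot: [-0.029, 1.0, -0.001, -0.003]
ft_force: [0.1, -0.3, -3.2]
grip_width: 0.0532
```

```bash
python3 st.py 88 52 3
python3 - <<'E'
from h import *
a=camera("side")[150:260,250:400]; b=camera("scene")[200:310,200:350]
save(np.hstack([cv2.resize(a,(400,294),interpolation=3),cv2.resize(b,(400,294),interpolation=3)]),"p4.png")
E
```

```text
along 89.3 across -0.5 bottom 62.7 F [ 0.1 -0.3 -3.2] tilt [-0.006 -0.002]
3 rows, dist mm 10.8 ang 0.4
[[-0.2, -0.4, 3.6, -0.03, -0.11, 0.05, 40.0], [-0.2, -0.4, 3.6, -0.03, -0.11, 0.05, 40.0], [-0.2, -0.4, 3.6, -0.03, -0.11, 0.05, 40.0]]
```

View pics/p4.png

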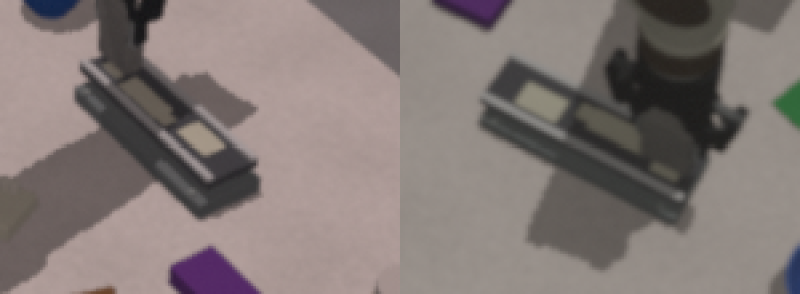

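>>> jog_arm:
  deltas:
    - [[0,-0.3,3.5,0,-0.1,0,40],[0,-0.3,3.5,0,-0.1,0,40],[0,0,3,0,0,0,40],[0,0,0,0,0,0,40]]

```text
clock: 15.1
eef_pos: [0.636, 0.1126, 0.089]
tool_rot: [-0.029, 1.0, -0.0, 0.001]
ft_force: [-0.5, 0.0, -3.7]
grip_width: 0.0534
```

>>> jog_arm:
  deltas:
    - [[0,0,2,0,0,0,40],[0,0,0,0,0,0,40]]

```text
clock: 15.3
eef_pos: [0.6361, 0.1125, 0.087]
tool_rot: [-0.029, 1.0, -0.0, 0.001]
ft_force: [0.7, -0.8, -3.6]
grip_width: 0.0529
```

>>> jog_arm:
  deltas:
    - [[0,0,2,0,0,0,40],[0,0,0,0,0,0,40]]

```text
clock: 15.5
eef_pos: [0.6362, 0.1126, 0.085]
tool_rot: [-0.029, 1.0, -0.0, 0.001]
ft_force: [0.3, -0.5, -2.9]
grip_width: 0.0536
```

>>> jog_arm:
  deltas:
    - [[0,0,2,0,0,0,40],[0,0,0,0,0,0,40]]

```text
clock: 15.7
eef_pos: [0.6367, 0.1126, 0.0837]
tool_rot: [-0.029, 1.0, -0.0, 0.002]
ft_force: [-1.6, -0.2, -0.7]
grip_width: 0.0539
```

>>> jog_arm:
  deltas:
    - [[0,0,2,0,0,0,40],[0,0,0,0,0,0,40]]

```text
clock: 15.9
eef_pos: [0.6367, 0.1127, 0.0825]
tool_rot: [-0.029, 1.0, -0.0, 0.002]
ft_force: [-1.1, -0.2, 0.5]
grip_width: 0.0534
```

>>> jog_arm:
  deltas:
    - [[0,0,2,0,0,0,40],[0,0,0,0,0,0,40]]

```text
clock: 16.1
eef_pos: [0.6367, 0.1127, 0.0812]
tool_rot: [-0.029, 1.0, -0.0, 0.003]
ft_force: [-1.4, -0.6, 1.0]
grip_width: 0.0536
```

```bash
python3 st.py 88 42
```

```text
along 88.7 across 1.6 bottom 46.6 F [-1.4 -0.6  1. ] tilt [ 0.005 -0.   ]
1 rows, dist mm 4.9 ang 0.3
[[1.6, -0.7, 4.6, -0.03, 0.29, 0.13, 40.0]]
```

>>> jog_arm:
  deltas:
    - [[0.8,0,2.5,0,0.15,0,40],[0.8,0,2.5,0,0.15,0,40]]

```text
clock: 16.3
eef_pos: [0.6367, 0.1127, 0.0777]
tool_rot: [-0.029, 1.0, -0.0, 0.002]
ft_force: [-0.3, -1.5, 4.1]
grip_width: 0.0532
```

>>> jog_arm:
  deltas:
    - [[0,0,0,0,0,0,40],[0,0,0,0,0,0,40]]

```text
clock: 16.5
eef_pos: [0.6368, 0.1126, 0.0781]
tool_rot: [-0.029, 1.0, -0.0, 0.002]
ft_force: [-2.7, 0.3, 3.6]
grip_width: 0.0535
```

```bash
python3 st.py 88 42
```

```text
along 88.7 across 1.6 bottom 43.5 F [-2.7  0.3  3.6] tilt [ 0.004 -0.   ]
1 rows, dist mm 2.3 ang 0.3
[[1.6, -0.7, 1.5, -0.02, 0.23, 0.13, 40.0]]
```

>>> jog_arm:
  deltas:
    - [[0,0,1.4,0,0.1,0,40],[0,-2,0.5,0,0,0,40],[0,-3,0.3,0,0,0,40],[0,-3,0.3,0,0,0,40],[0,-3,0.3,0,0,0,40]]

```text
clock: 17.0
eef_pos: [0.6386, 0.1065, 0.0768]
tool_rot: [-0.031, 1.0, 0.005, 0.003]
ft_force: [-1.3, 4.0, 5.7]
grip_width: 0.0532
```

```bash
python3 st.py -88 42 58
```

```text
along 82.5 across 3.2 bottom 42.2 F [-1.3  4.   5.7] tilt [0.006 0.01 ]
58 rows, dist mm 170.5 ang 0.7
[[0.1, -2.9, -0.0, 0.01, 0.01, 0.01, 40.0], [0.1, -2.9, -0.0, 0.01, 0.01, 0.01, 40.0], [0.1, -2.9, -0.0, 0.01, 0.01, 0.01, 40.0], [0.1, -2.9, -0.0, 0.01, 0.01, 0.01, 40.0], [0.1, -2.9, -0.0, 0.01, 0.01, 0.01, 40.0]]
[[0.1, -2.9, -0.0, 0.01, 0.01, 0.01, 40.0], [0.1, -2.9, -0.0, 0.01, 0.01, 0.01, 40.0], [0.1, -2.9, -0.0, 0.01, 0.01, 0.01, 40.0], [0.1, -2.9, -0.0, 0.01, 0.01, 0.01, 40.0], [0.1, -2.9, -0.0, 0.01, 0.01, 0.01, 40.0]]
[[0.1, -2.9, -0.0, 0.01, 0.01, 0.01, 40.0], [0.1, -2.9, -0.0, 0.01, 0.01, 0.01, 40.0], [0.1, -2.9, -0.0, 0.01, 0.01, 0.01, 40.0], [0.1, -2.9, -0.0, 0.01, 0.01, 0.01, 40.0], [0.1, -2.9, -0.0, 0.01, 0.01, 0.01, 40.0]]
[[0.1, -2.9, -0.0, 0.01, 0.01, 0.01, 40.0], [0.1, -2.9, -0.0, 0.01, 0.01, 0.01, 40.0], [0.1, -2.9, -0.0, 0.01, 0.01, 0.01, 40.0], [0.1, -2.9, -0.0, 0.01, 0.01, 0.01, 40.0], [0.1, -2.9, -0.0, 0.01, 0.01, 0.01, 40.0]]
[[0.1, -2.9, -0.0, 0.01, 0.01, 0.01, 40.0], [0.1, -2.9, -0.0, 0.01, 0.01, 0.01, 40.0], [0.1, -2.9, -0.0, 0.01, 0.01, 0.01, 40.0], [0.
[... 801 characters left out ...]
01, 0.01, 40.0], [0.1, -2.9, -0.0, 0.01, 0.01, 0.01, 40.0], [0.1, -2.9, -0.0, 0.01, 0.01, 0.01, 40.0], [0.1, -2.9, -0.0, 0.01, 0.01, 0.01, 40.0]]
[[0.1, -2.9, -0.0, 0.01, 0.01, 0.01, 40.0], [0.1, -2.9, -0.0, 0.01, 0.01, 0.01, 40.0], [0.1, -2.9, -0.0, 0.01, 0.01, 0.01, 40.0], [0.1, -2.9, -0.0, 0.01, 0.01, 0.01, 40.0], [0.1, -2.9, -0.0, 0.01, 0.01, 0.01, 40.0]]
[[0.1, -2.9, -0.0, 0.01, 0.01, 0.01, 40.0], [0.1, -2.9, 0.0, 0.01, 0.01, 0.01, 40.0], [0.1, -2.9, 0.0, 0.01, 0.01, 0.01, 40.0], [0.1, -2.9, 0.0, 0.01, 0.01, 0.01, 40.0], [0.1, -2.9, 0.0, 0.01, 0.01, 0.01, 40.0]]
[[0.1, -2.9, 0.0, 0.01, 0.01, 0.01, 40.0], [0.1, -2.9, 0.0, 0.01, 0.01, 0.01, 40.0], [0.1, -2.9, 0.0, 0.01, 0.01, 0.01, 40.0]]
```

>>> jog_arm:
  deltas:
    - [[0.4,-3.5,0.2,0.1,0.05,0,40],[0.4,-3.5,0.2,0.1,0.05,0,40],[0.4,-3.5,0.2,0.1,0.05,0,40],[0.4,-3.5,0.2,0.1,0.05,0,40],[0.4,-3.5,0.2,0.1,0.05,0,40]]

```text
clock: 17.5
eef_pos: [0.6397, 0.0887, 0.0767]
tool_rot: [-0.031, 1.0, 0.001, 0.003]
ft_force: [-0.7, 5.0, 4.6]
grip_width: 0.0533
```

>>> jog_arm:
  deltas:
    - [[0.9,-3.5,0.2,0.05,0.05,0,40],[0.9,-3.5,0.2,0.05,0.05,0,40],[0.9,-3.5,0.2,0.05,0.05,0,40],[0.9,-3.5,0.2,0.05,0.05,0,40],[0.9,-3.5,0.2,0.05,0.05,0,40]]

```text
clock: 18.0
eef_pos: [0.6382, 0.0701, 0.0765]
tool_rot: [-0.031, 1.0, -0.0, 0.003]
ft_force: [0.6, 5.7, 5.4]
grip_width: 0.0533
```

>>> jog_arm:
  deltas:
    - [[0.4,-3.5,0.1,0,0.05,0,40],[0.4,-3.5,0.1,0,0.05,0,40],[0.4,-3.5,0.2,0,0.05,0,40],[0.4,-3.5,0.2,0,0.05,0,40],[0.4,-3.5,0.2,0,0.05,0,40]]

```text
clock: 18.5
eef_pos: [0.6381, 0.0516, 0.0763]
tool_rot: [-0.031, 1.0, 0.001, 0.002]
ft_force: [0.6, 5.4, 4.9]
grip_width: 0.0534
```

>>> jog_arm:
  deltas:
    - [[0.4,-3.5,0.2,0,0.05,0,40],[0.4,-3.5,0.2,0,0.05,0,40],[0.4,-3.5,0.2,0,0.05,0,40]]

```text
clock: 18.8
eef_pos: [0.6379, 0.0404, 0.0761]
tool_rot: [-0.031, 1.0, 0.001, 0.001]
ft_force: [-0.5, 5.0, 4.9]
grip_width: 0.0535
```

>>> jog_arm:
  deltas:
    - [[0,-3.5,0,0,0.05,0,40],[0,-3.5,0.1,0,0.05,0,40],[0,-3.5,0.1,0,0.05,0,40],[0,-3.5,0.1,0,0.05,0,40],[0,-3.5,0.1,0,0.05,0,40]]

```text
clock: 19.3
eef_pos: [0.6386, 0.0222, 0.076]
tool_rot: [-0.031, 1.0, 0.002, -0.002]
ft_force: [-1.4, 4.7, 4.5]
grip_width: 0.0533
```

>>> jog_arm:
  deltas:
    - [[0.1,-3.5,0.1,0,0.05,0,40],[0.1,-3.5,0.1,0,0.05,0,40],[0.1,-3.5,0.1,0,0.05,0,40],[0.1,-3.5,0.1,0,0.05,0,40]]

```text
clock: 19.7
eef_pos: [0.6387, 0.0073, 0.0759]
tool_rot: [-0.031, 1.0, 0.003, -0.004]
ft_force: [0.1, 5.2, 4.0]
grip_width: 0.0535
```

```bash
python3 st.py -88 42 1
```

```text
along -16.6 across -2.2 bottom 41.3 F [0.1 5.2 4. ] tilt [-0.007  0.006]
1 rows, dist mm 71.4 ang 0.7
[[-1.7, -71.4, -1.1, 0.34, -0.4, 0.42, 40.0]]
```

>>> jog_arm:
  deltas:
    - [[-0.1,-3.5,0,0.05,-0.05,0.05,40],[-0.1,-3.5,0,0.05,-0.05,0.05,40],[-0.1,-3.5,0,0.05,-0.05,0.05,40],[-0.1,-3.5,0,0.05,-0.05,0.05,40],[-0.1,-3.5,0.1,0.05,-0.05,0.05,40]]

```text
clock: 20.2
eef_pos: [0.6391, -0.0112, 0.0759]
tool_rot: [-0.029, 1.0, 0.001, -0.002]
ft_force: [-0.7, 4.9, 5.6]
grip_width: 0.0533
```

>>> jog_arm:
  deltas:
    - [[0,-3.5,0.1,0.05,-0.05,0,40],[0,-3.5,0.1,0.05,-0.05,0,40],[0,-3.5,0.1,0.05,-0.05,0,40],[0,-3.5,0.1,0.05,-0.05,0,40]]

```text
clock: 20.6
eef_pos: [0.639, -0.0259, 0.0757]
tool_rot: [-0.03, 1.0, 0.001, -0.001]
ft_force: [-1.2, 5.8, 4.8]
grip_width: 0.0535
```

```bash
python3 st.py -88 42 1
```

```text
along -49.7 across -3.8 bottom 41.1 F [-1.2  5.8  4.8] tilt [-0.002  0.001]
1 rows, dist mm 38.5 ang 0.3
[[-3.6, -38.3, -1.0, 0.06, -0.13, 0.24, 40.0]]
```

>>> jog_arm:
  deltas:
    - [[-0.5,-3.5,-0.1,0,0,0,40],[-0.5,-3.5,-0.1,0,0,0,40],[-0.5,-3.5,0,0,0,0,40],[-0.5,-3.5,0,0,0,0,40],[-0.5,-3.5,0,0,0,0,40]]

```text
clock: 21.1
eef_pos: [0.6401, -0.0438, 0.0757]
tool_rot: [-0.03, 1.0, 0.002, -0.003]
ft_force: [-1.4, 6.2, 4.4]
grip_width: 0.0531
```

>>> jog_arm:
  deltas:
    - [[-0.4,-3.5,0.05,0,0,0,40],[-0.4,-3.5,0.05,0,0,0,40],[-0.4,-3.5,0.05,0,0,0,40],[-0.4,-3,0.05,0,0,0,40]]

```text
clock: 21.5
eef_pos: [0.6406, -0.0574, 0.0754]
tool_rot: [-0.03, 1.0, 0.003, -0.005]
ft_force: [-0.2, 5.1, 5.4]
grip_width: 0.0532
```

```bash
python3 st.py -88 42 1
```

```text
along -81.3 across -3.9 bottom 40.8 F [-0.2  5.1  5.4] tilt [-0.011  0.006]
1 rows, dist mm 7.9 ang 0.8
[[-3.9, -6.7, -1.3, 0.36, -0.59, 0.34, 40.0]]
```

>>> jog_arm:
  deltas:
    - [[-0.4,-3.5,-0.1,0.05,-0.1,0,40],[-0.4,-3.5,-0.1,0.05,-0.1,0,40],[-0.2,-1.5,0,0,-0.1,0,40],[0,0,0,0,0,0,40]]

```text
clock: 21.9
eef_pos: [0.6406, -0.0663, 0.0756]
tool_rot: [-0.031, 1.0, 0.003, -0.004]
ft_force: [0.4, 5.2, 4.2]
grip_width: 0.0538
```

```bash
python3 st.py -88 42 1
python3 - <<'E'
from h import *
a=camera("side")[150:260,250:400]; o=get_obs(); b=camera("wrist")
save(np.hstack([cv2.resize(a,(400,300),interpolation=3),cv2.resize(b,(400,300))]),"p5.png")
E
```

```text
along -90.2 across -4.4 bottom 41.0 F [0.4 5.2 4.2] tilt [-0.008  0.006]
1 rows, dist mm 5.0 ang 0.7
[[-4.4, 2.1, -1.0, 0.39, -0.42, 0.37, 40.0]]
```

View pics/p5.png

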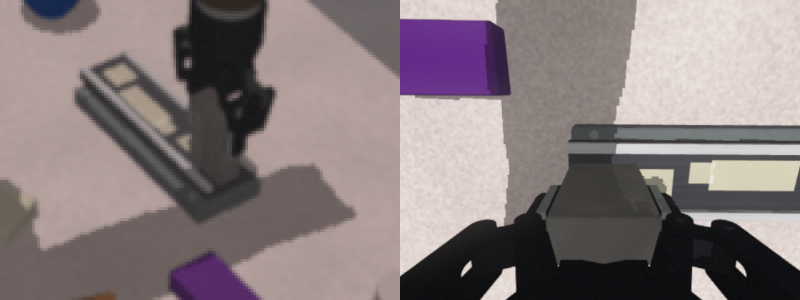

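>>> jog_arm:
  deltas:
    - [[0,0,-15,0,0,0,40],[0,0,-25,0,0,0,40],[0,0,-30,0,0,0,40],[0,0,-30,0,0,0,40],[0,0,0,0,0,0,40]]

```text
clock: 22.5
eef_pos: [0.6328, -0.0761, 0.167]
tool_rot: [-0.028, 0.999, -0.004, -0.018]
ft_force: [1.1, 0.3, -3.0]
grip_width: 0.0535
```

```bash
python3 - <<'E'
from plan import *
rows(np.array([.449,.243,.16]),tool(.49),40,mm=35)
E
```

```text
11 rows, dist mm 368.3 ang 65.1
[[15.0, 29.9, 0.9, -0.14, -0.14, 5.92, 40.0], [18.1, 28.2, 1.0, -0.14, -0.14, 5.92, 40.0], [20.9, 26.2, 1.0, -0.14, -0.14, 5.92, 40.0], [23.5, 23.9, 1.0, -0.14, -0.14, 5.92, 40.0], [25.8, 21.3, 1.0, -0.14, -0.14, 5.92, 40.0]]
[[27.9, 18.6, 1.0, -0.14, -0.14, 5.92, 40.0], [29.6, 15.6, 0.9, -0.14, -0.14, 5.92, 40.0], [31.1, 12.4, 0.9, -0.14, -0.14, 5.92, 40.0], [32.2, 9.2, 0.9, -0.14, -0.14, 5.92, 40.0], [33.0, 5.8, 0.8, -0.14, -0.14, 5.92, 40.0]]
[[33.4, 2.4, 0.7, -0.14, -0.14, 5.92, 40.0]]
```

>>> jog_arm:
  deltas:
    - [[15,30,0,0,-0.2,6,40],[18,28,0,0,-0.2,6,40],[21,26,0,0,-0.2,6,40],[23.5,24,0,0,-0.2,6,40],[26,21,0,0,-0.2,6,40]]

```text
clock: 23.0
eef_pos: [0.5423, 0.0604, 0.152]
tool_rot: [0.249, 0.968, -0.019, -0.016]
ft_force: [0.3, 0.6, -1.8]
grip_width: 0.0534
```

>>> jog_arm:
  deltas:
    - [[28,18.5,0,0,-0.1,6,40],[29.5,15.5,0,0,-0.1,6,40],[31,12.5,0,0,-0.1,6,40],[32,9,0,0,-0.1,6,40],[33,6,0,0,-0.1,6,40]]

```text
clock: 23.5
eef_pos: [0.4551, 0.2041, 0.135]
tool_rot: [0.504, 0.863, -0.039, -0.011]
ft_force: [-0.1, 0.7, -3.0]
grip_width: 0.0534
```

```bash
python3 - <<'E'
from plan import *
rows(np.array([.449,.243,.12]),tool(.49),40,mm=20)
E
```

```text
3 rows, dist mm 42.1 ang 4.8
[[12.4, 5.0, 4.4, -1.47, 0.41, 0.47, 40.0], [12.4, 4.7, 4.6, -1.47, 0.41, 0.47, 40.0], [12.4, 4.5, 4.8, -1.47, 0.41, 0.47, 40.0]]
```

>>> jog_arm:
  deltas:
    - [[12.5,5,3,-1.5,0.4,0.5,40],[12.5,5,4,-1.5,0.4,0.5,40],[12.5,4.5,5,-1.5,0.4,0.5,40],[0,0,0,0,0,0,40]]

```text
clock: 23.9
eef_pos: [0.4407, 0.2398, 0.1097]
tool_rot: [0.515, 0.857, -0.01, -0.001]
ft_force: [-0.7, -0.2, -3.3]
grip_width: 0.0536
```

```bash
python3 - <<'E'
from plan import *
rows(np.array([.449,.243,.05]),tool(.49),40,mm=18)
E
```

```text
4 rows, dist mm 60.4 ang 1.2
[[-0.1, 2.5, 14.9, -0.27, 0.13, -0.01, 40.0], [-0.2, 2.4, 14.9, -0.27, 0.13, -0.01, 40.0], [-0.2, 2.3, 14.9, -0.27, 0.13, -0.01, 40.0], [-0.2, 2.3, 14.9, -0.27, 0.13, -0.01, 40.0]]
```

>>> jog_arm:
  deltas:
    - [[0,2.5,14,-0.3,0.1,0,40],[0,2.5,14,-0.3,0.1,0,40],[0,2.5,14,-0.3,0.1,0,40],[0,2.5,13,-0.3,0.1,0,40],[0,0,0,0,0,0,40]]

```text
clock: 24.4
eef_pos: [0.4457, 0.233, 0.0453]
tool_rot: [0.516, 0.856, -0.011, 0.002]
ft_force: [-1.7, -0.7, -3.3]
grip_width: 0.0535
```

```bash
python3 - <<'E'
from plan import *
rows(np.array([.449,.243,.039]),tool(.49),40,n=4)
E
```

```text
4 rows, dist mm 12.3 ang 1.3
[[1.8, 1.9, 1.5, -0.23, 0.2, -0.06, 40.0], [1.8, 1.9, 1.5, -0.23, 0.2, -0.06, 40.0], [1.8, 1.9, 1.6, -0.23, 0.2, -0.06, 40.0], [1.8, 1.9, 1.6, -0.23, 0.2, -0.06, 40.0]]
```

>>> jog_arm:
  deltas:
    - [[2,2,0,-0.4,0.3,0,40],[2,2,0,-0.4,0.3,0,40],[2,2,0.5,-0.3,0.2,0,40],[1,1,1,0,0,0,40],[0,0,1,0,0,0,40]]

```text
clock: 24.9
eef_pos: [0.4496, 0.2409, 0.0431]
tool_rot: [0.517, 0.856, 0.001, 0.001]
ft_force: [-0.6, -0.8, -2.1]
grip_width: 0.053
```

```bash
python3 - <<'E'
from plan import *
rows(np.array([.449,.243,.0385]),tool(.49),40,n=2)
E
```

```text
2 rows, dist mm 5.1 ang 0.4
[[1.1, 0.2, 2.3, 0.08, 0.05, -0.19, 40.0], [1.1, 0.2, 2.3, 0.08, 0.05, -0.19, 40.0]]
```

>>> jog_arm:
  deltas:
    - [[1,0,2,0,0,0,40],[0,0,2,0,0,0,40],[0,0,0,0,0,0,40]]

```text
clock: 25.2
eef_pos: [0.4493, 0.2423, 0.0393]
tool_rot: [0.517, 0.856, 0.001, 0.002]
ft_force: [-0.3, 0.9, -2.6]
grip_width: 0.0533
```

>>> jog_arm:
  deltas:
    - [[0,0,1,0,0,0,40]]

```text
clock: 25.3
eef_pos: [0.4495, 0.2424, 0.0384]
tool_rot: [0.517, 0.856, 0.001, 0.002]
ft_force: [-0.6, 0.2, -3.1]
grip_width: 0.0535
```

>>> jog_arm:
  deltas:
    - [[0,0,0.7,0,0,0,40]]

```text
clock: 25.4
eef_pos: [0.4494, 0.2423, 0.0376]
tool_rot: [0.517, 0.856, 0.001, 0.002]
ft_force: [0.0, -0.7, 2.1]
grip_width: 0.0534
```

Contact at the predicted height. Release gently and lift away.

>>> jog_arm:
  deltas:
    - [[0,0,0,0,0,0,58],[0,0,0,0,0,0,66],[0,0,0,0,0,0,75],[0,0,0,0,0,0,85],[0,0,0,0,0,0,85]]

```text
clock: 25.9
eef_pos: [0.4511, 0.2432, 0.0393]
tool_rot: [0.517, 0.856, 0.003, 0.003]
ft_force: [-0.4, 0.5, 0.1]
grip_width: 0.0846
```

>>> jog_arm:
  deltas:
    - [[0,0,-10,0,0,0,85],[0,0,-20,0,0,0,85],[0,0,-30,0,0,0,85],[0,0,-30,0,0,0,85],[0,0,-30,0,0,0,85]]

```text
clock: 26.4
eef_pos: [0.4467, 0.2411, 0.161]
tool_rot: [0.517, 0.856, -0.001, 0.0]
ft_force: [0.5, -0.1, 1.3]
grip_width: 0.0852
```

>>> jog_arm:
  deltas:
    - [[0,0,-20,0,0,0,85],[10,0,0,0,0,0,85],[0,0,0,0,0,0,85]]

```text
clock: 26.7
eef_pos: [0.4446, 0.2519, 0.1889]
tool_rot: [0.517, 0.856, 0.004, 0.003]
ft_force: [0.2, 0.2, -0.3]
grip_width: 0.085
```

```bash
python3 - <<'E'
from fit import *
o=get_obs(); print(o["eef_pos"].round(3),o["ft_force"].round(1)); w=camera("wrist")
s=camera("side");c=camera("scene")
for cam in("wrist","side","scene"):
    for r in masks_of("stone",cam):
        p=onz(cam,[r["at"]],.05,o)[0]
        if np.hypot(p[0]-.448,p[1]-.244)<.05: print(cam,r["conf"],r["pixels"].sum(),fit([(cam,r["pixels"],o)],(.449,.242,(.5,)),.003,.087,.054,.026))
for t in("model","jar","bowl"):
    for cam in("scene","side"): print(t,cam,[np.round(r["at"]).tolist() for r in masks_of(t,cam)])
b=s[140:350,150:460]; save(np.hstack([cv2.resize(w,(400,300)),cv2.resize(b,(400,271),interpolation=3)[:,:] if 0 else cv2.resize(b,(400,300),interpolation=3)]),"p6.png")
E
```

```text
[0.445 0.252 0.189] [ 0.2  0.2 -0.3]
wrist 0.81 3218 (array([0.44724616, 0.24150722, 0.46743624]), np.float64(0.9341195681756328))
scene 0.8 370 (array([0.44897038, 0.24073631, 0.44511603]), np.float64(0.9253849817431339))
model scene [[307.0, 201.0], [272.0, 247.0]]
model side [[246.0, 226.0]]
jar scene [[165.0, 187.0]]
jar side [[400.0, 274.0]]
bowl scene [[365.0, 306.0]]
bowl side [[266.0, 142.0]]
```

View pics/p6.png

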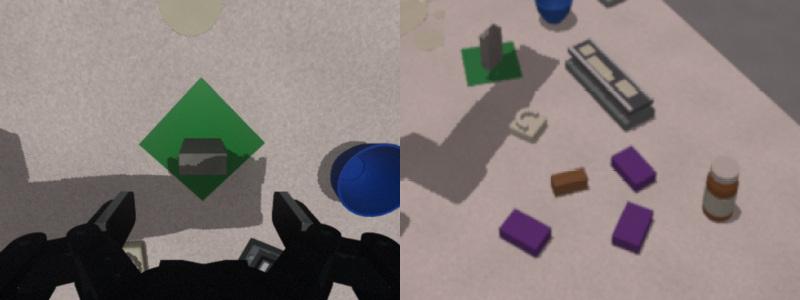

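The stone stands upright on the green mat, at about (203,157) in the wrist half and (490,47) in the side half. The rest is empty, and the model, jar, bowl and purple blocks are where they were at the start.

```bash
python3 -c "
from workcell import *
print(job_done())"
```

```text
the job is handed in; nothing more can be done
None
```

I took the stone off its rest with a tilted grip, stood it on its end on the mat and let go. I then re-gripped it from above and set it on the left end of the strip. One unbroken stroke took it to the right end, about 179 mm in 5 s. It is now upright on the mat again and released; I handed the job in at 26.7 s by the robot's clock.

- **Pressing depth:** during the stroke the tool height put the strip 8 to 9 mm down out of 16 mm, a little over half. Vertical force was about 7 to 9 N above the unloaded reading, which fits that depth. It never came near bottoming.
- **Position on the strip:** by my measurements the stone ran from 89 mm left of the strip's centre to 90 mm right of it, where 93 mm is flush with the end. It drifted up to about 4 mm sideways, and there was 12 mm of room on each side.
- **Final checks:** the wrist and scene cameras both put the stone upright near the centre of the mat, and the robot touches nothing. The model, jar and bowl have not moved more than 3 pixels, and the purple blocks look unmoved.
- **Checks that missed or disagreed:** in the last look the network did not find the stone in the side camera, though it shows standing in that picture. It also gave one false "model" at the strip.
- **First grip:** one joint was close to its limit (-1.086 of -1.09) when I first reached for the stone at 40° of tilt, so I took it at 35° instead.

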